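# Turn over the round-tabbed trim sample

### The arm

A 6-joint arm with a two-finger parallel gripper is mounted at the origin on the work surface. World frame = base frame: x ahead of the robot, y to its left, z up, the work surface at z = 0. Lengths are in mm, angles in rad, forces in N, time in s.
With the tool pointing down it reaches from about 400 to 825 mm from the base axis. Payload 7 kg.
Tool frame: the origin (TCP) lies midway between the tips of the shut fingers; the grasp point (between the pads) lies 19 mm behind it; z points along the fingers, y is the line along which they close (so a half turn about z gives the same grasp; the last joint's range is limited). The gripper opens to 85 mm and grips with 20 to 120 N. Pads are 22 mm wide; open, the fingers measure 114 mm over their backs; the gripper's body (76 mm by 85 mm) begins 54 mm behind the grasp point. The pads swing forward as they close: fully open they stand 13 mm farther back than shut.
Start: joints at [1.62, 0.359, 0.012, 0, -1.224, -0.288], TCP at [159.673, 655.82, 231.302] pointing down, gripper open.
Joint ranges: [-3.07, 3.07], [-1.43, 2.12], [-1.02, 1.25], [-3.03, 1.67], [-3.05, -0], [-3.03, 3.03]. Speed limits (rad/s): [2.39, 2.39, 3.01, 3.14, 3.14, 3.14].

### API

Orientations are given as a rotation vector (axis times angle).
In Python, from bench import * gives the robot as it stands. The module is installed in compiled form; this text tells all that it offers.
- The arm moves only by the tool jog_arm, never from a script. Its argument "steps" is a list that holds one entry, the list of rows, each a list of 7 numbers: the turn, a rotation vector about the tool's x, y, z in units of 6 degrees (1.0 is 6 degrees), then the shift along the tool's x, y, z in units of 30 mm (1.0 is 30 mm), then the closure, from 0 (fully open) to 1 (shut). In form: [[[rx, ry, rz, tx, ty, tz, hand], ...]]. A call has 1 to 12 rows; each row is the pose to reach, as a shift and turn from the pose commanded when the call began, along the tool's axes at that moment; what a row does not reach only later rows make up. A row lasts 1/12 s, in which the tool goes at most 41.7 mm and 7.16 degrees, less where a joint would pass 70% of its speed; a pose out of reach is approached as far as the arm can. A call with a gripper value outside its range is refused whole. The fingers move at their own pace and stop on an object; the grip force is fixed at half the most. Time passes only in rows, so rows that repeat a pose let the fingers close. It gives the time, the measured TCP pose, the force, the opening and the grip force at its end, in the units of the state.
- state(): the state, without advancing time (a new reading comes with each control period).
- capture(name): name is "side" or "top" or "wrist"; returns the picture (400x640x3 uint8, blue, green, red); there is no depth.
- camera_model(name): a dict with "intrinsics" (3x3 intrinsics, pixels), "R" (3x3) and "t" (3): a world point X has camera coordinates R X + t. Camera axes: x right, y down, z forward; pixel columns grow to the right and rows downward; lengths in mm; the calibration is good to about 2 mm. The wrist camera is an equidistant fisheye: a pixel r from the principal point sees the ray r / f radians off the axis. A picture is of the moment at which its call begins: read the wrist's pose just before it. camera_model takes no time and is no camera call; for the wrist camera it gives the pose at the moment of the call.
- hand_in(): hands the job in; it is judged then, once.
The state is a dict: "time_s": time; "joint_pos": joint angles; "joint_velocities": joint speeds; "tau": joint torques, N m; "ee_pos": TCP position; "tool_rot": TCP orientation; "contact_force": force on the tool from outside, world axes, zero at the start; "wrist_torque": the same for the moment, N m; "grip_width": finger opening in mm; "grip_force": force on a finger pad.
Only numpy, scipy, OpenCV 4.12 (cv2) and the standard library are available. Lean on these libraries where they do the work, as an engineer would, in place of code of your own. Each camera call takes 0.05 s, during which the arm holds its last target. There are 200 camera calls.

### The job

Two trim-sample stands are on the detailing bench. Turn the sample leaf that has the rounded tab over its spine, from the robot's left to its right, so that it lies flat on the other side: push it over with the fingertips, without pinching it. Do not bump into the stands, and leave the leaf with the square tab and all the loose things as they are.

Things in the scene. Friction and masses are not known exactly. Their poses are not given: they have to be found in the camera images.
- stand_round: fixed sample stand of the leaf with the half-round tab: pedestal 92 deep (along x), 100 wide (y), 68 tall on a foot 100 x 120, 8 thick; cheeks at both ends of the spine (y +-52) reach 80 up. Origin: centre of the underside, on the bench. x points across the spine from the side where the leaf starts (the robot's left) to the other (right); y along the spine; z up. Sizes in mm.
- hinge_round (a point): middle of that stand's spine (the hinge axis, along the stand's y), 75 mm above the bench.
- leaf_round (a joint): turn of the leaf with the half-round tab about its spine, rad: 0 = flat on the left, starting side (stand -x), grows as the free edge rises, 1.57 = upright, 3.14 = flat on the right (stand +x); stops at both ends. The stiff hinge (0.09 N m friction, about 1 N at the tab) holds the leaf wherever it is left; it does not fall.
- tab_round (a point): outermost point of that leaf's half-round tab, mid thickness, 103 mm from the spine; moves with the leaf. The leaf is a rigid plate 6 mm thick, 98 wide, centred on the hinge height, 85 long, plus the tab (40 wide) in the middle of its free edge. Flat, its underside is 72 above the bench; more than 50 out from the spine nothing but bench is below it.
- swatch_round (a point): middle of the leaf's upper face, 46 mm from the spine, where a grey swatch disc 60 mm across is stuck, 1.5 mm thick; moves with the leaf.
- stand_square: fixed sample stand of the leaf with the square-cornered tab: pedestal 92 deep (along x), 100 wide (y), 68 tall on a foot 100 x 120, 8 thick; cheeks at both ends of the spine (y +-52) reach 80 up. Origin: centre of the underside, on the bench. x points across the spine from the side where the leaf starts (the robot's left) to the other (right); y along the spine; z up. Sizes in mm.
- hinge_square (a point): middle of that stand's spine (the hinge axis, along the stand's y), 75 mm above the bench.
- leaf_square (a joint): turn of the leaf with the square-cornered tab about its spine, rad: 0 = flat on the left, starting side (stand -x), grows as the free edge rises, 1.57 = upright, 3.14 = flat on the right (stand +x); stops at both ends. The stiff hinge (0.09 N m friction, about 1 N at the tab) holds the leaf wherever it is left; it does not fall.
- tab_square (a point): outermost point of that leaf's square-cornered tab, mid thickness, 103 mm from the spine; moves with the leaf. The leaf is a rigid plate 6 mm thick, 98 wide, centred on the hinge height, 85 long, plus the tab (40 wide) in the middle of its free edge. Flat, its underside is 72 above the bench; more than 50 out from the spine nothing but bench is below it.
- swatch_square (a point): middle of the leaf's upper face, 46 mm from the spine, where a grey swatch square of 56 mm is stuck, 1.5 mm thick; moves with the leaf.
- polish_jar: an amber jar 48 wide, 45 tall, in mm, a loose bystander; origin at the centre of its underside.
- screwdriver: a screwdriver 160 long, lying, in mm, a loose bystander; origin at the centre of its underside (middle of its length).
- detail_brush: a small wooden-handled detailing brush, lying, in mm, a loose bystander; origin at the centre of its underside (middle of its length).
- wax_can: a can 66 wide, 90 tall, in mm, a loose bystander; origin at the centre of its underside.
- mug: a white mug 76 wide, 85 tall, in mm, a loose bystander; origin at the centre of its underside.
- bottle_a: a black bottle 56 wide, 170 tall, in mm, a loose bystander; origin at the centre of its underside.
- bottle_b: a grey bottle 56 wide, 150 tall, in mm, a loose bystander; origin at the centre of its underside.

How it is judged:
By the outcome, as a careful person would: the job done as asked, in the order asked, and still so for the second after the job is handed in, with the robot touching nothing.
It also fails if it takes over 48 s, if anything falls off the work surface, if the arm or the gripper's body presses on something with over 40 N, if the wrist force passes 120 N, or if a joint passes its speed limit or range.

## Working session

There is one attempt and no reset: what is moved stays moved. The work goes in short steps, Python scripts to look and compute and a tool call to move; the robot and the scene stay as the last step left them, time stands still between calls to the robot, and variables do not carry over. Pictures are saved under pics/ and viewed, at most 10 in all, crops included, and the job is handed in when it is done.

Besides the shell and the picture viewer there is one more tool, called after "Emit:" by a JSON object that holds its "name" and its "arguments". jog_arm: Moves the arm, as the interface text tells. Its arguments: {"type":"object","properties":{"steps":{"type":"array","items":{"type":"array","items":{"type":"array","items":{"type":"number"}}}}},"required":["steps"]}

```bash
mkdir -p pics
python3 - <<'E'
from bench import *
import cv2
s=state();print({k:s[k] for k in('time_s','ee_pos','tool_rot','contact_force','grip_width')})
for n in("side","top","wrist"):
    cv2.imwrite(f"pics/{n}0.png",capture(n)); m=camera_model(n); print(n,m)
E
```

```text
{'time_s': 0.0, 'ee_pos': array([159.56799279, 655.37355541, 230.34311364]), 'tool_rot': array([ 3.11752764e+00, -3.74184855e-01, -6.00879028e-05]), 'contact_force': array([ 4.88712097e-04, -1.42183915e+00, -2.46643813e-01]), 'grip_width': 84.84696602770039}
side {'intrinsics': array([[382.52214345,   0.        , 322.19203584],
       [  0.        , 382.52214345, 201.11042677],
       [  0.        ,   0.        ,   1.        ]]), 'R': array([[ 0.76582247, -0.64300257,  0.00797705],
       [-0.41859232, -0.50788782, -0.75288142],
       [ 0.48815614,  0.57323438, -0.65810785]]), 't': array([-406.76540584,  288.56394712,  794.88093126])}
top {'intrinsics': array([[447.05352404,   0.        , 315.77136096],
       [  0.        , 447.05352404, 193.18630456],
       [  0.        ,   0.        ,   1.        ]]), 'R': array([[ 1.75817118e-03, -9.99779954e-01, -2.09033986e-02],
       [-9.97412696e-01, -2.50978784e-04, -7.18877695e-02],
       [ 7.18667046e-02,  2.09757061e-02, -9.97193660e-01]]), 't': array([  18.69355061,  560.92299182, 1008.25936888])}
wrist {'intrinsics': array([[309.70691629,   0.        , 315.71014651],
       [  0.        , 309.70691629, 190.84724177],
       [  0.        ,   0.        ,   1.        ]]), 'R': array([[-0.23615997, -0.97171245,  0.00183887],
       [-0.92570703,  0.22555364,  0.30363145],
       [-0.29545722,  0.07000334, -0.95278778]]), 't': array([674.32165224, -38.96752979, 380.09106145])}
```

View pics/top0.png

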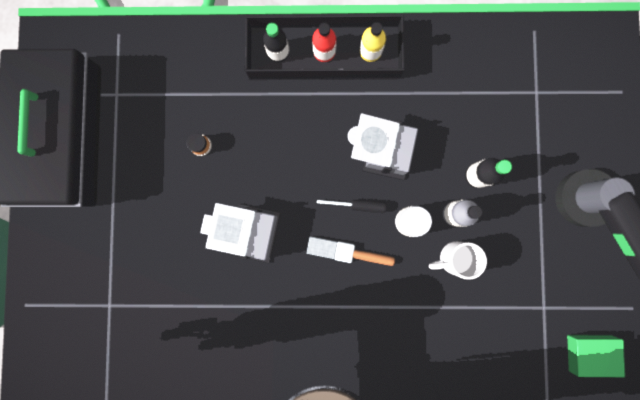

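View pics/side0.png

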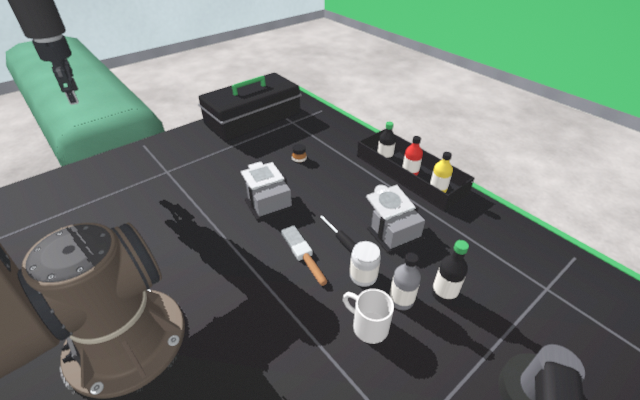

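The top view shows the round-tab stand near (385,145), with its tab at about (354,136). The square-tab stand is near (240,232), with its tab at about (206,225). I'll enlarge the round one.

Run:
```python
import cv2
a=cv2.imread("pics/top0.png")[95:195,330:430];b=cv2.imread("pics/side0.png")[170:260,350:440]
c=cv2.hconcat([cv2.resize(a,(400,400),interpolation=2),cv2.resize(b,(400,400),interpolation=2)])
cv2.imwrite("pics/crop0.png",c)
```

```text
(no output)
```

View pics/crop0.png

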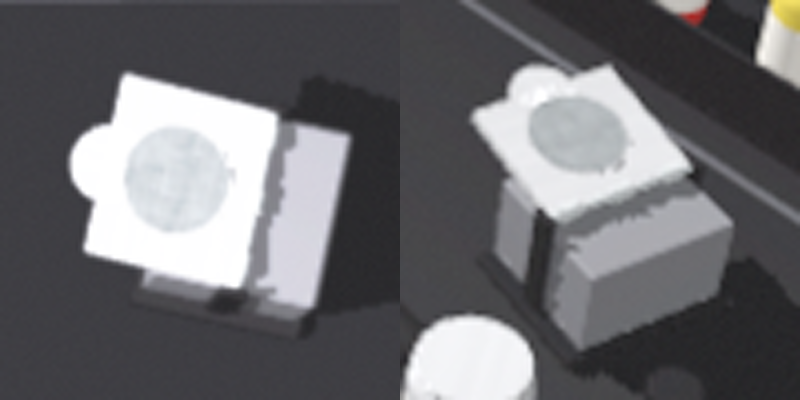

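The crop shows the round leaf's corners in the left half at about (124,72), (278,113), (240,290) and (83,252). The disc centre is at (176,179) and the tab tip at (70,165). Next I back-project these.

```bash
cat > h.py <<'E'
from bench import *
import numpy as np, cv2
from scipy.spatial.transform import Rotation as Ro
def bp(n,u,v,z):
    m=camera_model(n);K,R,t=m["intrinsics"],np.array(m["R"]),np.array(m["t"])
    c=-R.T@t; d=R.T@np.linalg.solve(K,[u,v,1]); return c+d*(z-c[2])/d[2]
def proj(n,X):
    m=camera_model(n);p=m["intrinsics"]@(np.array(m["R"])@X+m["t"]);return p[:2]/p[2]
E
python3 - <<'E'
from h import *
np.set_printoptions(precision=1,suppress=True)
P={}
for k,u,v,z in[("fl",124,72,78),("sl",278,113,78),("sr",240,290,78),("fr",83,252,78),("disc",176,179,79),("tab",70,165,76),("pedtop1",351,132,68),("pedtop2",314,308,68)]:
    P[k]=bp("top",u/4+330-.4,v/4+95-.4,z);print(k,P[k])
x=(P["sl"]+P["sr"]-P["fl"]-P["fr"])/2;print("len",np.linalg.norm(x[:2]),"wid",np.linalg.norm(P["fl"]-P["fr"]),"ang",np.arctan2(x[1],x[0]))
print("side disc",bp("side",350+(578-400)*90/400,170+135*90/400,79), "tab",bp("side",350+(508-400)*.225,170+85*.225,76))
for k,u,v,z in[("bottleW green cap",324,29,120),("tray front",325,76,30),("blackbottle cap",503,167,170),("greycap",468,212,150),("can",413,221,90),("sq disc",228,230,79),("sq tab",203,225,78)]: print(k,bp("top",u,v,z))
E
```

```text
fl [734.2 -80.1  78. ]
sl [ 711.1 -164.    78. ]
sr [ 613.6 -142.3   78. ]
fr [634.6 -57.2  78. ]
disc [ 674.5 -108.    79. ]
tab [683.  -50.4  76. ]
pedtop1 [ 702.7 -205.7   68. ]
pedtop2 [ 605.  -184.1   68. ]
len 87.34751387023142 wid 102.18596217117705 ang -1.8255426238906087
side disc [ 678.  -103.9   79. ] tab [682.6 -42.   76. ]
bottleW green cap [904.9   0.2 120. ]
tray front [833.1  -1.9  30. ]
blackbottle cap [ 601.6 -350.2  170. ]
greycap [ 514.1 -286.5  150. ]
can [ 496.7 -189.    90. ]
sq disc [476.7 208.   79. ]
sq tab [487.4 262.9  78. ]
```

```bash
cat >> h.py <<'E'
A=-1.79;u=np.array([np.cos(A),np.sin(A),0]);H=np.array([664,-150,75.]);W=14.5
def pose(s,z,a):
    a=np.radians(a);d=u*np.sin(a)-np.array([0,0,1])*np.cos(a)
    x=np.array([-u[1],u[0],0]);p=H+s*u;p[2]=z
    return p,Ro.from_matrix(np.c_[x,np.cross(d,x),d])
def push(th,off=0):            # theta deg -> s,z,alpha with finger corner on the leaf's underside
    a=np.interp(th,[20,110],[50,0]);T=np.radians(th);al=np.radians(a)
    l=np.array([-np.cos(T),np.sin(T)]);n=np.array([-np.sin(T),-np.cos(T)])
    d=np.array([np.sin(al),-np.cos(al)]);f=np.array([np.cos(al),np.sin(al)])
    if th<90-a: C=103*l+3*n+15*d
    else: C=np.interp(th,[40,180],[88,70])*l+(3-off)*n
    c=C-W*f; return c[0],c[1]+75,a
def rows(L):
    st=state();R0=Ro.from_rotvec(st["tool_rot"])
    print(st["time_s"],st["ee_pos"].round(1),st["contact_force"].round(1))
    for q in L:
        p,R=pose(*q);print(np.round(q,0),np.r_[(R0.inv()*R).as_rotvec()/np.radians(6),R0.inv().apply(p-st["ee_pos"])/30].round(2).tolist())
E
python3 - <<'E'
from h import *
rows([(-160,230,0),(-160,150,50),(-150,44,50),(-98,44,50)])
for t in range(0,181,15):print(t,np.round(push(t)))
E
```

```text
0.15 [159.6 655.5 230.6] [-0.3  0.1  0.1]
[-160  230    0] [0.01, -0.0, -0.19, 22.58, 16.78, 0.04]
[-160  150   50] [-8.32, 0.08, -0.18, 22.58, 16.78, 2.71]
[-150   44   50] [-8.32, 0.08, -0.18, 22.59, 17.1, 6.24]
[-98  44  50] [-8.32, 0.08, -0.18, 22.62, 18.84, 6.25]
0 [-101.   51.   50.]
15 [-98.  78.  50.]
30 [-91. 103.  44.]
45 [-78. 125.  36.]
60 [-60. 143.  28.]
75 [-38. 150.  19.]
90 [-17. 154.  11.]
105 [  3. 152.   3.]
120 [ 22. 144.   0.]
135 [ 37. 131.   0.]
150 [ 48. 115.   0.]
165 [54. 97.  0.]
180 [56. 78.  0.]
```

Emit:
{"name": "jog_arm", "arguments": {"steps": [[[0,0,-0.2,22.6,16.8,0,1],[0,0,-0.2,22.6,16.8,0,1],[0,0,-0.2,22.6,16.8,0,1],[0,0,-0.2,22.6,16.8,0,1],[0,0,-0.2,22.6,16.8,0,1],[0,0,-0.2,22.6,16.8,0,1],[0,0,-0.2,22.6,16.8,0,1],[0,0,-0.2,22.6,16.8,0,1],[0,0,-0.2,22.6,16.8,0,1],[0,0,-0.2,22.6,16.8,0,1],[0,0,-0.2,22.6,16.8,0,1],[0,0,-0.2,22.6,16.8,0,1]]]}}

```text
time_s: 1.15
ee_pos: [479.8, 269.3, 231.5]
tool_rot: [-3.123, 0.341, -0.0]
contact_force: [0.9, 1.2, -0.6]
grip_width: -0.1
grip_force: 0.0
```

```bash
python3 -c "
from h import *
rows([(-160,230,0),(-160,180,50)])"
```

```text
1.15 [479.8 269.3 231.5] [ 0.9  1.2 -0.6]
[-160  230    0] [-0.0, -0.0, 0.02, 9.02, 6.99, 0.05]
[-160  180   50] [-8.34, -0.01, 0.01, 9.02, 6.99, 1.71]
```

Emit:
{"name": "jog_arm", "arguments": {"steps": [[[-1,0,0,9,7,0.5,1],[-2,0,0,9,7,1,1],[-3,0,0,9,7,1.7,1],[-4,0,0,9,7,1.7,1],[-5,0,0,9,7,1.7,1],[-6,0,0,9,7,1.7,1],[-7,0,0,9,7,1.7,1],[-8.3,0,0,9,7,1.7,1],[-8.3,0,0,9,7,1.7,1],[-8.3,0,0,9,7,1.7,1],[-8.3,0,0,9,7,1.7,1],[-8.3,0,0,9,7,1.7,1]]]}}

```text
time_s: 2.15
ee_pos: [697.4, 8.4, 181.6]
tool_rot: [2.264, -0.248, -0.112]
contact_force: [-0.2, 0.6, 1.5]
grip_width: 0.3
grip_force: 0.0
```

```bash
python3 -c "
from h import *
rows([(-160,180,50),(-150,44,50)]);print(state()['joint_pos'])
cv2.imwrite('pics/w1.png',capture('wrist'))"
```

```text
2.15 [697.4   8.4 181.6] [-0.2  0.6  1.5]
[-160  180   50] [-0.06, -0.02, -0.0, 0.06, -0.0, 0.08]
[-150   44   50] [-0.06, -0.02, -0.0, 0.05, -3.24, 3.27]
[ 0.56078839  0.69156868 -0.0566311   0.57548129 -1.5219101   0.54829556]
```

View pics/w1.png

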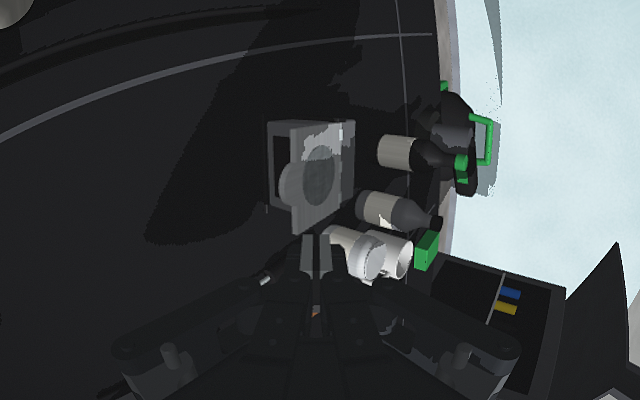

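The wrist view shows the round leaf with its tab at about (283,185) and the disc at (319,175). Nothing is in the way. I'll check my model against it before going in.

```bash
python3 -c "
from h import *
m=camera_model('wrist');K=m['intrinsics']
for q in(H-103*u,H-46*u+[0,0,4]):
    X=np.array(m['R'])@q+m['t'];r=np.arctan2(np.hypot(*X[:2]),X[2]);e=X[:2]/np.hypot(*X[:2]);print(K[:2,2]+K[0,0]*r*e)
rows([(-155,80,50),(-150,46,50),(-100,46,50)])"
```

```text
[266.25269324 185.10336245]
[312.4388202  173.48968268]
2.2 [697.4   8.7 182.5] [-0.6  0.2  0.6]
[-155   80   50] [-0.07, -0.03, -0.01, 0.05, -2.45, 2.4]
[-150   46   50] [-0.07, -0.03, -0.01, 0.05, -3.2, 3.26]
[-100   46   50] [-0.07, -0.03, -0.01, 0.05, -2.12, 4.53]
```

Run:
```python
from h import *
c=cv2.resize(cv2.imread("pics/w1.png")[105:245,250:370],None,fx=5,fy=4.28,interpolation=2)
c=cv2.convertScaleAbs(c,alpha=1.8)
cv2.imwrite("pics/w1c.png",cv2.resize(cv2.imread("pics/w1.png")[105:245,250:370],(514,600),interpolation=2)*1)
m=camera_model('wrist');K=m['intrinsics'];v=np.array([-u[1],u[0],0])
def f(q):
    X=np.array(m['R'])@q+m['t'];r=np.arctan2(np.hypot(*X[:2]),X[2]);e=X[:2]/np.hypot(*X[:2]);return ((K[:2,2]+K[0,0]*r*e-[250,105])*4.285).round()
for th in(0,5,10,15,20):
    T=np.radians(th);l=-u*np.cos(T)+np.array([0,0,np.sin(T)]);n=u*np.sin(T)+np.array([0,0,np.cos(T)])
    print(th,*[f(H+r*l+w*v+k*n) for r,w,k in((103,0,3),(85,49,3),(85,-49,3),(46,0,4))])
print("pedestal top corners left",f(H-46*u+50*v-[0,0,7]),f(H-46*u-50*v-[0,0,7]),f(H+46*u+50*v-[0,0,7]))
```

```text
0 [ 79. 346.] [138.  96.] [151. 539.] [268. 293.]
5 [112. 354.] [165.  98.] [176. 547.] [282. 296.]
10 [148. 360.] [196.  99.] [204. 555.] [298. 298.]
15 [188. 367.] [229. 101.] [234. 561.] [314. 300.]
20 [231. 372.] [265. 102.] [266. 567.] [331. 301.]
pedestal top corners left [231.  75.] [235. 482.] [451.  56.]
```

View pics/w1c.png

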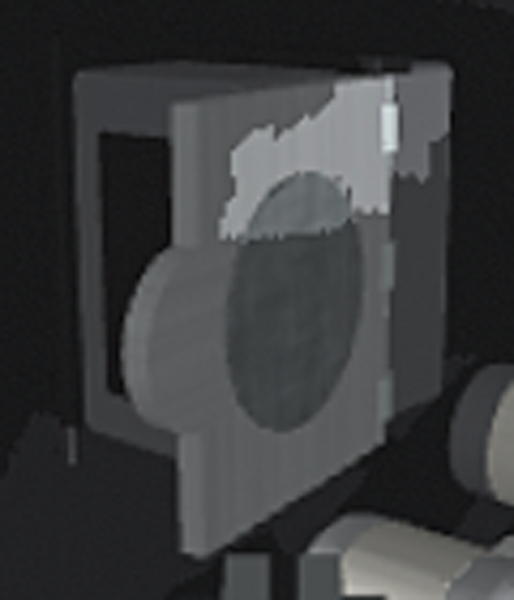

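The enlarged crop shows the tab edge at about (148,360), leaf corners at (193,103) and (203,555), and the disc at (296,301). That matches my model with the leaf already raised about 10°, and the pedestal corner agrees too. Going under the tab is therefore easier.

Emit:
{"name": "jog_arm", "arguments": {"steps": [[[0,0,0,0,-0.8,0.8,1],[0,0,0,0,-1.6,1.6,1],[0,0,0,0,-2.4,2.4,1],[0,0,0,0,-3.2,3.2,1],[0,0,0,0,-3.2,3.2,1],[0,0,0,0,-3.2,3.2,1],[0,0,0,0,-2.9,3.6,1],[0,0,0,0,-2.6,4,1],[0,0,0,0,-2.3,4.3,1],[0,0,0,0,-2.1,4.5,1],[0,0,0,0,-2.1,4.5,1]]]}}

```text
time_s: 3.12
ee_pos: [683.9, -54.4, 47.7]
tool_rot: [2.263, -0.25, -0.112]
contact_force: [0.1, 0.6, 0.3]
grip_width: 0.1
grip_force: 0.0
```

```bash
python3 -c "
from h import *
rows([push(t) for t in (0,8,15,22,30,37,45,50,55,60,65,70)])"
```

```text
3.1167 [683.9 -54.4  47.7] [0.1 0.6 0.3]
[-101.   51.   50.] [-0.05, -0.02, -0.02, 0.04, 0.02, -0.16]
[-100.   66.   50.] [-0.05, -0.02, -0.02, 0.05, 0.4, -0.45]
[-98.  78.  50.] [-0.05, -0.02, -0.02, 0.05, 0.76, -0.66]
[-95.  90.  49.] [0.13, -0.02, -0.02, 0.05, 1.14, -0.84]
[-91. 103.  44.] [0.87, -0.02, -0.02, 0.05, 1.56, -1.01]
[-85. 114.  41.] [1.52, -0.02, -0.02, 0.05, 1.95, -1.11]
[-78. 125.  36.] [2.26, -0.02, -0.02, 0.05, 2.39, -1.16]
[-72. 131.  33.] [2.73, -0.02, -0.02, 0.05, 2.67, -1.16]
[-66. 137.  31.] [3.19, -0.02, -0.02, 0.05, 2.95, -1.14]
[-60. 143.  28.] [3.65, -0.02, -0.02, 0.05, 3.23, -1.09]
[-52. 144.  25.] [4.12, -0.02, -0.01, 0.05, 3.45, -0.92]
[-45. 148.  22.] [4.58, -0.02, -0.01, 0.05, 3.67, -0.81]
```

Emit:
{"name": "jog_arm", "arguments": {"steps": [[[0,0,0,0,0.2,-0.3,1],[0,0,0,0,0.4,-0.45,1],[0,0,0,0,0.6,-0.55,1],[0,0,0,0,0.8,-0.65,1],[0.1,0,0,0,1.15,-0.85,1],[0.5,0,0,0,1.35,-0.95,1],[0.9,0,0,0,1.55,-1,1],[1.2,0,0,0,1.75,-1.05,1],[1.5,0,0,0,1.95,-1.1,1],[1.9,0,0,0,2.15,-1.15,1],[2.3,0,0,0,2.4,-1.15,1],[2.3,0,0,0,2.4,-1.15,1]]]}}

```text
time_s: 4.12
ee_pos: [679.7, -74.0, 125.1]
tool_rot: [2.505, -0.277, -0.085]
contact_force: [0.3, 1.0, -0.2]
grip_width: -0.1
grip_force: 0.1
```

```bash
python3 -c "
from h import *
rows([push(t) for t in (45,50,55,60,65,70,75,80,85,90,95,100)])
a=capture('top')[80:200,320:440];b=capture('side')[150:250,340:440]
cv2.imwrite('pics/c2.png',cv2.hconcat([cv2.resize(a,(400,400)),cv2.resize(b,(400,400))]))"
```

```text
4.1167 [679.7 -74.  125.1] [ 0.3  1.  -0.2]
[-78. 125.  36.] [-0.06, -0.02, -0.02, 0.04, -0.01, -0.0]
[-72. 131.  33.] [0.4, -0.02, -0.02, 0.04, 0.27, -0.07]
[-66. 137.  31.] [0.86, -0.02, -0.02, 0.04, 0.54, -0.11]
[-60. 143.  28.] [1.33, -0.02, -0.02, 0.04, 0.82, -0.13]
[-52. 144.  25.] [1.79, -0.02, -0.02, 0.04, 1.08, -0.02]
[-45. 148.  22.] [2.25, -0.02, -0.02, 0.04, 1.32, 0.03]
[-38. 150.  19.] [2.72, -0.02, -0.02, 0.04, 1.55, 0.09]
[-31. 152.  17.] [3.18, -0.02, -0.02, 0.05, 1.78, 0.18]
[-24. 153.  14.] [3.64, -0.02, -0.02, 0.05, 1.99, 0.28]
[-17. 154.  11.] [4.1, -0.02, -0.02, 0.05, 2.19, 0.4]
[-10. 154.   8.] [4.57, -0.02, -0.01, 0.05, 2.38, 0.53]
[ -3. 153.   6.] [5.03, -0.03, -0.01, 0.05, 2.55, 0.68]
```

View pics/c2.png

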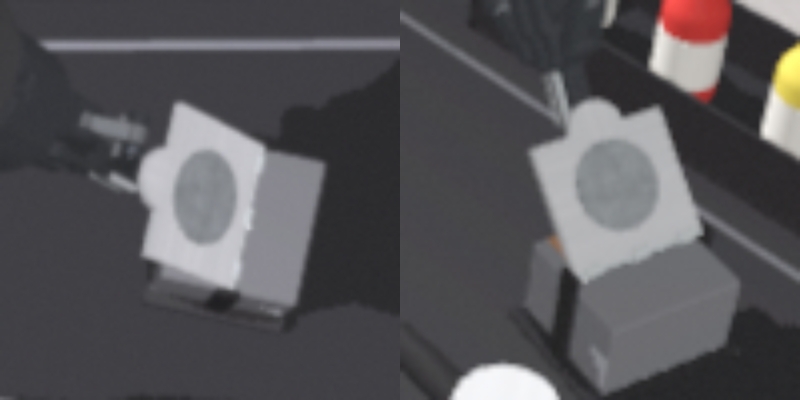

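Left half: the leaf is now steep, about 45°, with the tab at (150,178) and the fingertips just behind it. The side view agrees, with the finger at (555,95) behind the tab at (597,110). I'll continue the push.

Emit:
{"name": "jog_arm", "arguments": {"steps": [[[0.4,0,0,0,0.25,-0.05,1],[0.9,0,0,0,0.55,-0.1,1],[1.3,0,0,0,0.8,-0.15,1],[1.8,0,0,0,1.1,0,1],[2.2,0,0,0,1.3,0.05,1],[2.7,0,0,0,1.55,0.1,1],[3.2,0,0,0,1.8,0.2,1],[3.6,0,0,0,2,0.3,1],[4.1,0,0,0,2.2,0.4,1],[4.6,0,0,0,2.4,0.55,1],[5,0,0,0,2.55,0.7,1],[5,0,0,0,2.55,0.7,1]]]}}

```text
time_s: 5.22
ee_pos: [662.6, -147.0, 149.7]
tool_rot: [3.021, -0.334, -0.02]
contact_force: [0.3, -0.6, -0.4]
grip_width: -0.2
grip_force: 0.0
```

```bash
python3 -c "
from h import *
rows([push(t) for t in (100,107,114,121,128,135,142,149,156,163,168,173)])"
```

```text
5.2167 [ 662.6 -147.   149.7] [ 0.3 -0.6 -0.4]
[ -3. 153.   6.] [0.06, 0.02, -0.01, 0.07, -0.01, -0.12]
[  6. 151.   2.] [0.71, 0.02, -0.01, 0.07, 0.29, -0.03]
[ 15. 148.   0.] [0.98, 0.02, -0.01, 0.07, 0.57, 0.12]
[ 23. 143.   0.] [0.98, 0.02, -0.01, 0.07, 0.82, 0.31]
[ 30. 137.   0.] [0.98, 0.02, -0.01, 0.07, 1.05, 0.53]
[ 37. 131.   0.] [0.98, 0.02, -0.01, 0.07, 1.25, 0.77]
[ 43. 123.   0.] [0.98, 0.02, -0.01, 0.07, 1.41, 1.03]
[ 47. 116.   0.] [0.98, 0.02, -0.01, 0.07, 1.54, 1.3]
[ 51. 107.   0.] [0.98, 0.02, -0.01, 0.07, 1.63, 1.59]
[54. 99.  0.] [0.98, 0.02, -0.01, 0.07, 1.69, 1.88]
[55. 93.  0.] [0.98, 0.02, -0.01, 0.07, 1.71, 2.08]
[56. 87.  0.] [0.98, 0.02, -0.01, 0.07, 1.71, 2.29]
```

Emit:
{"name": "jog_arm", "arguments": {"steps": [[[0.7,0,0,0,0.3,0,1],[1,0,0,0,0.55,0.1,1],[1,0,0,0,0.8,0.3,1],[1,0,0,0,1.05,0.55,1],[1,0,0,0,1.25,0.75,1],[1,0,0,0,1.4,1.05,1],[1,0,0,0,1.55,1.3,1],[1,0,0,0,1.65,1.6,1],[1,0,0,0,1.7,1.9,1],[1,0,0,0,1.7,2.1,1],[1,0,0,0,1.7,2.3,1],[1,0,0,0,1.7,2.3,1]]]}}

```text
time_s: 6.22
ee_pos: [650.0, -201.8, 85.2]
tool_rot: [-3.123, 0.342, 0.004]
contact_force: [-0.8, 0.5, -0.1]
grip_width: 0.4
grip_force: 0.0
```

```bash
python3 -c "
from h import *
rows([push(t) for t in (173,177,180)])
a=capture('top')[80:200,330:450];b=capture('side')[150:250,340:440]
cv2.imwrite('pics/c3.png',cv2.hconcat([cv2.resize(a,(400,400)),cv2.resize(b,(400,400))]))"
```

```text
6.2167 [ 650.  -201.8   85.2] [-0.8  0.5 -0.1]
[56. 87.  0.] [0.0, 0.02, 0.01, 0.08, 0.06, -0.05]
[56. 82.  0.] [0.0, 0.02, 0.01, 0.08, 0.07, 0.12]
[56. 78.  0.] [0.0, 0.02, 0.01, 0.08, 0.06, 0.24]
```

View pics/c3.png

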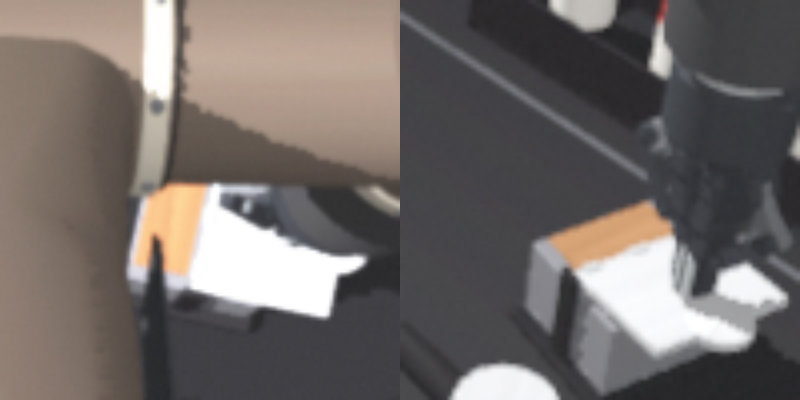

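The leaf is over and nearly flat on the right, and the uncovered pedestal shows orange. Next I press gently down to the stop.

Emit:
{"name": "jog_arm", "arguments": {"steps": [[[0,0,0,0,0,0.05,1],[0,0,0,0,0,0.1,1],[0,0,0,0,0,0.15,1],[0,0,0,0,0,0.2,1],[0,0,0,0,0,0.25,1],[0,0,0,0,0,0.25,1],[0,0,0,0,0,0.25,1]]]}}

```text
time_s: 6.9
ee_pos: [650.7, -201.9, 79.3]
tool_rot: [-3.123, 0.342, 0.001]
contact_force: [0.2, 0.1, 0.4]
grip_width: -0.1
grip_force: 0.0
```

Emit:
{"name": "jog_arm", "arguments": {"steps": [[[0,0,0,0,0,0.05,1],[0,0,0,0,0,0.05,1],[0,0,0,0,0,0.05,1]]]}}

```text
time_s: 7.15
ee_pos: [650.8, -202.0, 78.1]
tool_rot: [3.123, -0.341, 0.0]
contact_force: [0.3, 0.6, 1.4]
grip_width: 0.0
grip_force: 1.0
```

Emit:
{"name": "jog_arm", "arguments": {"steps": [[[0,0,0,0,0,0.05,1],[0,0,0,0,0,0.05,1],[0,0,0,0,0,0.05,1]]]}}

```text
time_s: 7.4
ee_pos: [650.9, -202.1, 78.0]
tool_rot: [3.123, -0.341, 0.001]
contact_force: [-3.2, 2.4, 10.6]
grip_width: -0.1
grip_force: 5.4
```

The force rose to 10.6 N at z = 78, so the leaf is on its stop. I retract upward and check.

Emit:
{"name": "jog_arm", "arguments": {"steps": [[[0,0,0,0,0,-1,1],[0,0,0,0,0,-2,1],[0,0,0,0,0,-3,1],[0,0,0,0,0,-4,1],[0,0,0,0,0,-5,1],[0,0,0,0,-1,-5,1],[0,0,0,0,-2,-5,1],[0,0,0,0,-3,-5,1],[0,0,0,0,-4,-5,1],[0,0,0,0,-5,-5,1],[0,0,0,0,-6,-5,1],[0,0,0,0,-6,-5,1]]]}}

```text
time_s: 8.4
ee_pos: [690.6, -21.5, 225.9]
tool_rot: [-3.123, 0.336, 0.0]
contact_force: [0.6, -1.0, -0.9]
grip_width: -0.0
grip_force: 0.0
```

```bash
python3 -c "
from h import *
cv2.imwrite('pics/s4.png',capture('side'));cv2.imwrite('pics/w4.png',capture('wrist'))
m=camera_model('wrist');K=m['intrinsics'];v=np.array([-u[1],u[0],0])
for th in (180,176,172):
    T=np.radians(th);l=-u*np.cos(T)+np.array([0,0,np.sin(T)]);n=u*np.sin(T)+np.array([0,0,np.cos(T)])
    print(th,*[proj('side',H+r*l+w*v-3*n).round(1) for r,w in((103,0),(85,49),(85,-49))])
"
```

```text
180 [425.4 238.2] [436.5 226.8] [404.2 240.1]
176 [425.8 236. ] [436.8 225. ] [404.4 238.3]
172 [426.1 233.6] [437.1 223.1] [404.6 236.3]
```

View pics/s4.png

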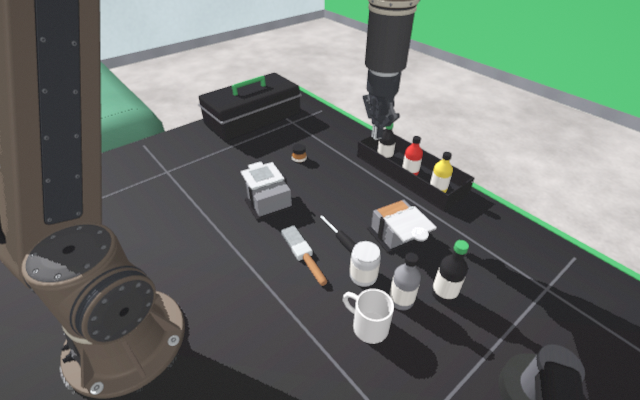

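The side view shows the round leaf flat on the right, with its tab at about (421,236). The square leaf and the loose things look unchanged, and the arm is clear.

```bash
python3 -c "
from bench import *
print(hand_in())"
```

```text
the job is handed in; nothing more can be done
None
```

The round-tab leaf was pushed over its spine without pinching, pressed flat against its stop on the right, and handed in at about 8.5 s of the 48 s. In the last side picture the square-tab leaf and loose items looked unmoved, and the arm was clear; the judge's verdict was not shown.

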